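Clamp a finned cooling block in its dock

ROBOT

A 6-joint arm with a two-finger parallel gripper is mounted at the origin on the work surface. World frame = base frame: x ahead of the robot, y to its left, z up, the work surface at z = 0. Lengths are in mm, angles in degrees, forces in N, time in s.
With the tool pointing down it reaches from about 300 to 850 mm from the base axis. Payload 4.2 kg.
Tool frame: the origin (TCP) lies at the very end of the fingers, on their centre line; the grasp point (between the pads) lies 19 mm behind it (env.grasp_offset is the distance from the TCP to the grasp point, in mm); z points along the fingers, y is the line along which they close (so a half turn about z gives the same grasp; the last joint's range is limited). The gripper opens to 91 mm and grips with 3 to 60 N. Pads are 32 mm wide; open, the fingers measure 118 mm over their backs; the gripper's body (76 mm by 178 mm) begins 60 mm behind the grasp point.
Start: joints at [61.994, 18.312, 89.639, -0, 72.044, -1.146], TCP at [259.799, 512.979, 213.976] pointing down, gripper open.
Joint ranges: [-177.97, 177.97], [-48.28, 115.42], [12.27, 149.76], [-77.06, 257.06], [2.81, 150.46], [-146.56, 146.56]. Speed limits (degrees/s): [147.25, 147.25, 180, 180, 180, 180].

INTERFACE

Orientations are given as [roll, pitch, yaw] about the fixed x, y, z axes, in that order (R = Rz(yaw) Ry(pitch) Rx(roll)).
In Python, from workcell import env gives the robot as it stands. The module is installed in compiled form; this text tells all that it offers.
- The arm moves only by the tool send_rows, never from a script. Its argument "motion" is a list of rows, each an object of numbers: "tx", "ty", "tz": the shift along the tool's x, y, z in units of 500 mm (1.0 is 500 mm); "rx", "ry", "rz": the turn, a rotation vector about the tool's x, y, z in units of 30 degrees (1.0 is 30 degrees); "gripper": the closure, from -1 (fully open) to 1 (shut). In form: [{"tx": .., "ty": .., "tz": .., "rx": .., "ry": .., "rz": .., "gripper": ..}, ...]. A call has 1 to 12 rows; each row shifts and turns the commanded pose from where the row before left it, along the tool's axes as they then stand; what a row does not reach is not made up. A row lasts 1/8 s, in which the tool goes at most 62.5 mm and 10.7 degrees, less where a joint would pass 70% of its speed; a pose out of reach is approached as far as the arm can. A call with a number of a shift or a turn outside -1 to 1 is refused whole. A call with a gripper value outside its range is refused whole. The fingers move at their own pace and stop on an object; "grip_force" is the grip in N (left out, the last holds). Time passes only in rows, so rows that do not move let the fingers close. It gives the time, the measured TCP pose, the force, the opening and the grip force at its end, in the units of the state.
- env.state(): the state, without advancing time (a new reading comes with each control period).
- env.grab_frame(name): name is "scene" or "top"; returns a dict with "frame" (480x640x3 uint8, red, green, blue), "vertical_fov" (degrees; the focal length in pixels is half the picture's height over the tangent of half this angle, whatever the lens; pixels are square), "cx", "cy" (the principal point, pixels), "rvec" (rotation vector, rad) and "tvec" (3), from world to camera coordinates, as OpenCV has them. Camera axes: x right, y down, z forward; pixel columns grow to the right and rows downward; lengths in mm; the calibration is good to about 2 mm. A picture is of the moment at which its call begins. There is no depth.
- env.job_done(): hands the job in; it is judged then, once.
The state is a dict: "time_s": time; "qpos": joint angles; "qvel": joint speeds; "effort": joint torques, N m; "ee_pos": TCP position; "ee_rot": TCP orientation; "force": force on the tool from outside, world axes, zero at the start; "torque": the same for the moment, N m; "gripper_width": finger opening in mm; "gripper_force": force on a finger pad.
Only numpy, scipy, OpenCV 4.12 (cv2) and the standard library are available. Lean on these libraries where they do the work, as an engineer would, in place of code of your own. Each camera call takes 0.05 s, during which the arm holds its last target. There are 200 camera calls.

TASK

Lower the aluminium finned block into the cooling dock so that its fins slide fully home between the copper fins, and let go of it. Then tighten the dock's clamp by turning its slanting T-handle clockwise until the foot presses on the block and the handle slips, stop within an eighth of a turn of slipping, and let go with the block still clamped. Leave the jars, the bottle, the dishes and the slide box where they stand.

Things in the scene. Friction and masses are not known exactly. Their poses are not given: they have to be found in the camera images.
- block_mid (a point): Centre of the loose finned block (100 x 66 mm, 80 mm high, 0.42 kg), 40 mm above its underside. x along the fins, z up; same either way round. Four fins 7 mm thick, 18 mm pitch, 28 mm deep, under a 12 mm plate. On top a blue grip web, 60 mm along x, 14 mm thick (y), 40 mm high, centred 20 mm above this point: grasp it across y. A dark bevelled shoulder at each end.
- dock_seat (a point): Where block_mid is when the block is fully home in the fixed grey dock; 60 mm above the table. x along the dock's fins, z up. Five copper fins, 7 mm thick, 18 mm pitch, tops 14 mm below this point, leave the block's fins 2 mm play each side; end walls leave 4 mm in x. The block rests on its fin tips, 40 mm below. The clamp stands on the -x side, nearer the robot.
- handle_grip (a point): Centre of the black T-handle (one end red): 90 mm long (x), 16 mm thick (y), 26 mm along its turning axis z, which points outwards, up and towards the robot, 40 deg from vertical. Tighten clockwise seen from outside (negative about z); the point stays put. Its neck has 7 mm radius; 34 mm below the point is a collar of 13 mm radius, at 42 mm a sleeve of 16 mm.
- handle (a joint): How far the T-handle has slipped round its screw, rad: 0 while it drives the screw, growing as it slips; an eighth of a turn is 0.79. Free turning takes about 0.17 N m and the handle stays where left. After 2.1 to 3 rad of turning in all (regrasp on the way) the foot meets the block, and within 0.2 rad the torque reaches 0.42 N m, where the handle slips at that steady torque.
- foot: The clamp's steel plunger, 12 mm thick, ball end; origin at its tip, z outwards along its axis (parallel to the handle's). It advances 14 mm for each rad the handle drives and presses the near bevelled shoulder of the seated block with about 18 N; some of that remains on letting go. At the start it stands 31 to 40 mm back, clear of the block's way down.
- jar_green: White plastic jar with green cap, 72 mm across, 130 mm high; origin under its centre. A bystander.
- jar_teal: White plastic jar with teal cap, 80 mm across, 120 mm high; origin under its centre. A bystander.
- jar_red: White plastic jar with red cap, 68 mm across, 110 mm high; origin under its centre. A bystander.
- amber: Amber glass bottle with black cap, 72 mm across, 170 mm high; origin under its centre. A bystander.
- dishes: Stack of two glass dishes, 90 mm across, 32 mm high; origin under its centre. A bystander.
- slidebox: Yellow and white slide box, 100 x 85 mm, 34 mm high; origin under its centre. A bystander.
Not all that is in view belongs to the job. What is shaped like the part that bears block_mid but pink or purple is not meant.

How it is judged:
By the outcome, as a careful person would: the job done as asked, in the order asked, and still so for the second after the job is handed in, with the robot touching nothing.
It also fails if it takes over 72 s, if anything falls off the work surface, if the arm or the gripper's body presses on something with over 40 N, if the wrist force passes 120 N, or if a joint passes its speed limit or range.

## Working session

There is one attempt and no reset: what is moved stays moved. The work goes in short steps, Python scripts to look and compute and a tool call to move; the robot and the scene stay as the last step left them, time stands still between calls to the robot, and variables do not carry over. Pictures are saved under pics/ and viewed, at most 10 in all, crops included, and the job is handed in when it is done.

Besides the shell and the picture viewer there is one more tool, called after "Request:" as a command line: name --argument value ..., lists and objects as JSON in quotes. send_rows: Moves the arm, as the interface text tells. Shifts and turns lie within -1 to 1; 1 stands for 500 mm of shift or 30 degrees of turn. Its arguments: {"type":"object","properties":{"motion":{"type":"array"},"grip_force":{"type":"number"}},"required":["motion"]}

```bash
mkdir -p pics
cat > h.py <<'E'
import numpy as np, cv2
from scipy.spatial.transform import Rotation as R
from workcell import env
def cam(n):
    d=env.grab_frame(n); f=240/np.tan(np.radians(d['vertical_fov'])/2)
    K=np.array([[f,0,d['cx']],[0,f,d['cy']],[0,0,1]]); return d['frame'],K,np.array(d['rvec'],float),np.array(d['tvec'],float)
def proj(c,P): return cv2.projectPoints(np.array(P,float).reshape(-1,1,3),c[2],c[3],c[1],None)[0].reshape(-1,2)
def ray(c,uv):
    M=R.from_rotvec(c[2].ravel()).as_matrix(); o=-M.T@c[3].ravel(); return o,M.T@np.linalg.inv(c[1])@np.array([*uv,1.])
def atz(c,uv,z): o,d=ray(c,uv); return o+d*(z-o[2])/d[2]
def save(img,p,box=None,s=1):
    if box: img=img[box[1]:box[3],box[0]:box[2]]
    cv2.imwrite('pics/'+p,cv2.resize(img[:,:,::-1],None,fx=s,fy=s,interpolation=cv2.INTER_CUBIC))
E
python3 - <<'E'
from h import *
for n in('scene','top'):
    c=cam(n); save(c[0],n+'0.png'); print(n,c[1].round(1).tolist(),ray(c,(320,240)))
s=env.state(); print(s)
E
```

```text
scene [[446.2, 0.0, 318.7], [0.0, 446.2, 246.9], [0.0, 0.0, 1.0]] (array([1107.42392384, -415.07704048,  907.40651077]), array([-0.54204654,  0.41687009, -0.72983211]))
top [[568.3, 0.0, 314.9], [0.0, 568.3, 235.2], [0.0, 0.0, 1.0]] (array([ 208.87876128,   11.94693969, 1711.22820075]), array([ 0.20032871, -0.0204125 , -0.97959247]))
{'time_s': 0.1, 'qpos': array([ 6.19941242e+01,  1.83482289e+01,  8.96971232e+01, -1.72003743e-03,
        7.20447635e+01, -1.14592127e+00]), 'qvel': array([ 0.00632785, -0.05448879, -0.2025859 ,  0.0652621 , -0.09897892,
        0.01151233]), 'effort': array([ 1.28398937e-03, -4.13335097e+01, -2.32509756e+01,  7.31209782e-02,
        4.21664247e-02, -2.32146215e-05]), 'ee_pos': array([259.59410587, 512.57522992, 213.21738107]), 'ee_rot': array([-1.79909870e+02, -1.67094609e-04,  1.53140577e+02]), 'force': array([ 0.36319813, -0.93288721, -0.32610646]), 'torque': array([ 0.01531713, -0.0184716 ,  0.01902335]), 'gripper_force': 0.0, 'gripper_width': 91.36333018396634}
```

View pics/scene0.png

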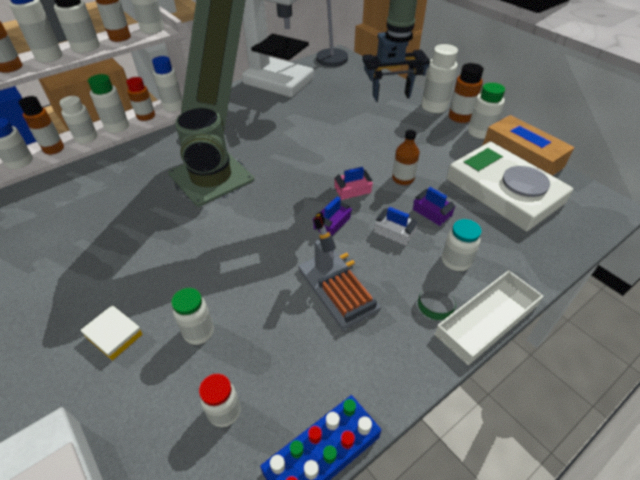

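View pics/top0.png

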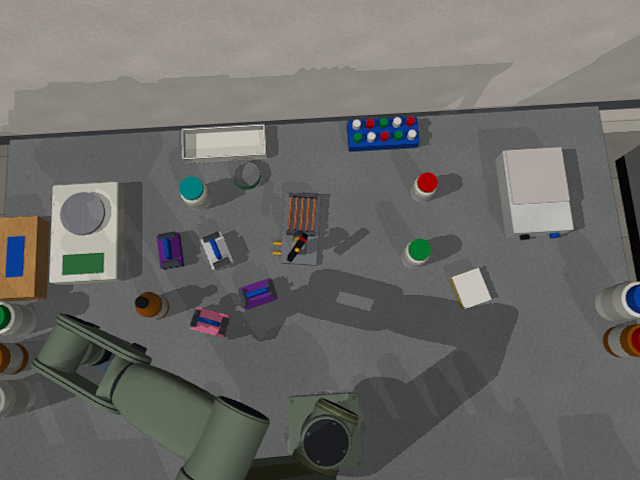

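Candidates (top view): the silver block with blue web at (216,250), purple at (170,250) and (258,293), pink at (210,321). I choose the silver one, which is at (394,223) in the scene view. The dock with copper fins is at (302,215) in the top view. The T-handle is near (298,243), with its red end at about (303,233).

Run:
```python
from h import *
a=cam('scene')[0]; b=cam('top')[0]
A=cv2.resize(a[185:325,295:425],None,fx=4.2,fy=4.2,interpolation=cv2.INTER_CUBIC)
cv2.imwrite('pics/c_scene.png',A[:,:,::-1])
save(b,'c_top.png',(195,185,330,275),5.9)
```

```text
(no output)
```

View pics/c_scene.png

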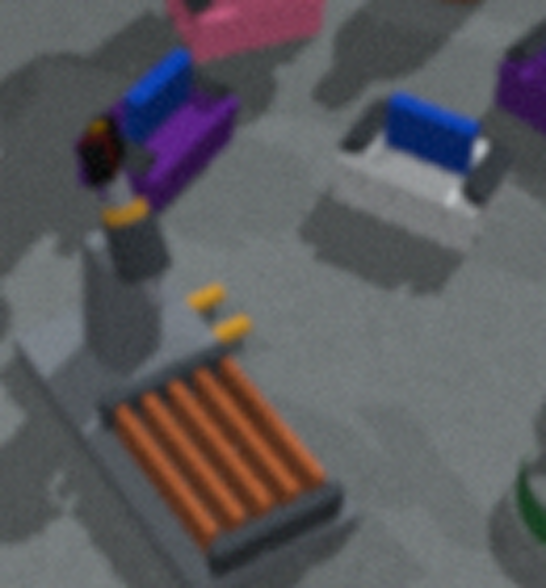

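View pics/c_top.png

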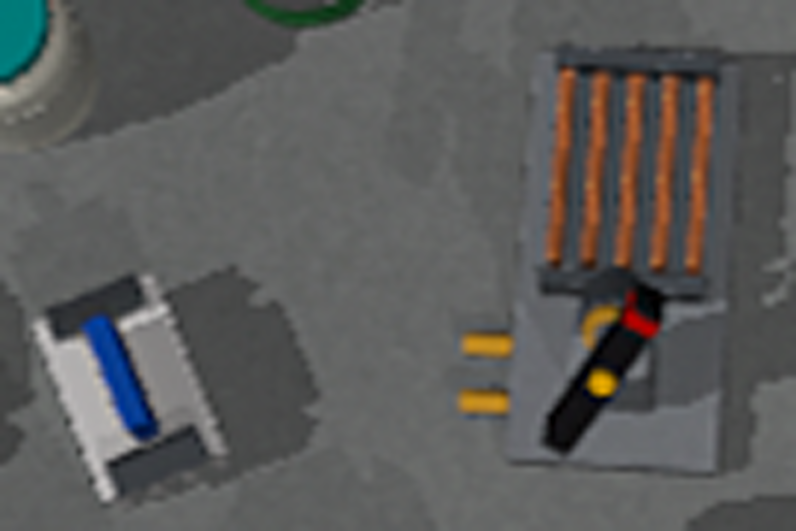

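```bash
cat > m.py <<'E'
from h import *
from scipy.optimize import least_squares
S=cam('scene');T=cam('top')
fs=lambda p:np.array(p,float)/4.2+[295,185]
ft=lambda p:np.array(p,float)/5.9+[195,185]
def tri(us,ut):
    o1,d1=ray(S,us);o2,d2=ray(T,ut);d1/=np.linalg.norm(d1);d2/=np.linalg.norm(d2)
    t=np.linalg.lstsq(np.c_[d1,-d2],o2-o1,rcond=None)[0];a=o1+t[0]*d1;b=o2+t[1]*d2
    return (a+b)/2,np.linalg.norm(a-b)
E
python3 - <<'E'
from m import *
np.set_printoptions(precision=1,suppress=True)
for n,p in dict(plate=[(35,325),(155,278),(228,452),(108,503)]).items():
    P=np.array([atz(T,ft(q),40) for q in p]);print(n,P,'c',P.mean(0));
    d=(P[1]+P[0]-P[2]-P[3])/2;w=(P[1]-P[0]+P[2]-P[3])/2
    print(np.linalg.norm(d),np.linalg.norm(w),np.degrees(np.arctan2(d[1],d[0])),np.degrees(np.arctan2(w[1],w[0])))
P=np.array([atz(T,ft(q),80) for q in [(82,318),(108,318),(158,430),(132,440)]]);print('web',P,P.mean(0))
e1=np.array([atz(T,ft(q),46) for q in [(567,70),(600,75),(637,75),(670,78),(706,78)]])
e0=np.array([atz(T,ft(q),46) for q in [(555,265),(590,265),(624,268),(657,270),(693,270)]])
print('fins',e1,e0,(e0+e1).mean(0)/2); d=(e1-e0).mean(0);print(np.linalg.norm(d),np.degrees(np.arctan2(d[1],d[0])), np.linalg.norm(e1[4]-e1[0])/4,np.linalg.norm(e0[4]-e0[0])/4)
# scene
e1=np.array([atz(S,fs(q),46) for q in [(212,540),(318,480)]])
e0=np.array([atz(S,fs(q),46) for q in [(122,410),(230,362)]]);print('scene',e1,e0,(e0+e1).mean(0)/2)
print('yellow',tri(fs((97,130)),ft((601,382))))
print('farwall',tri(fs((210,555)),ft((716,68))),tri(fs((340,490)),ft((557,60))))
E
```

```text
plate [[572.4 333.9  40. ]
 [593.1 272.3  40. ]
 [500.9 238.   40. ]
 [478.6 299.   40. ]] c [536.3 285.8  40. ]
99.2202320869828 65.01176996713951 20.425970656589424 -70.68546244524596
web [[565.8 302.9  80. ]
 [565.  290.   80. ]
 [507.  266.7  80. ]
 [502.8 279.6  80. ]] [535.2 284.8  80. ]
fins [[688.4  56.5  46. ]
 [684.7  39.7  46. ]
 [683.6  20.6  46. ]
 [680.9   3.8  46. ]
 [679.8 -14.8  46. ]] [[586.   68.   46. ]
 [584.9  50.2  46. ]
 [582.3  33.   46. ]
 [580.2  16.3  46. ]
 [579.1  -1.9  46. ]] [633.   27.1  46. ]
101.71422613597895 -6.7595142240514905 17.94071369379929 17.57069884301199
scene [[686.5 -18.7  46. ]
 [692.3  53.9  46. ]] [[585.9  -2.3  46. ]
 [597.   70.2  46. ]] [640.4  25.8  46. ]
yellow (array([499.8,  45.8, 176.4]), np.float64(1.6773209073506465))
farwall (array([687.9, -20.6,  34.7]), np.float64(0.2821187149205228)) (array([698.7,  63.4,  34.7]), np.float64(4.117059921539825))
```

```bash
cat > go.py <<'E'
import sys
from h import *
# usage: go.py x y z roll pitch yaw : total shift (units, current tool axes) and turn (units)
def plan(t,e=None):
    s=env.state();Q=R.from_euler('xyz',s['ee_rot'],degrees=True)
    sh=Q.inv().apply(np.array(t)-s['ee_pos'])/500
    out='shift %s'%sh.round(4)
    if e is not None: out+=' turn %s'%(np.degrees((Q.inv()*R.from_euler('xyz',e,degrees=True)).as_rotvec())/30).round(4)
    return out
if __name__=='__main__':
    a=list(map(float,sys.argv[1:])); print(plan(a[:3],a[3:] or None))
E
python3 go.py 536 285.5 200 180 0 200.5
```

```text
shift [-0.6984 -0.1559  0.0274] turn [-9.0000e-04 -5.0000e-04 -1.5787e+00]
```

Request:
send_rows --motion '[{"tx":-0.0998,"ty":-0.0223,"tz":0.0039,"gripper":-1},{"tx":-0.0998,"ty":-0.0223,"tz":0.0039,"gripper":-1},{"tx":-0.0998,"ty":-0.0223,"tz":0.0039,"gripper":-1},{"tx":-0.0998,"ty":-0.0223,"tz":0.0039,"gripper":-1},{"tx":-0.0998,"ty":-0.0223,"tz":0.0039,"gripper":-1},{"tx":-0.0998,"ty":-0.0223,"tz":0.0039,"gripper":-1},{"tx":-0.0998,"ty":-0.0223,"tz":0.0039,"gripper":-1},{"rz":-0.3158,"gripper":-1},{"rz":-0.3158,"gripper":-1},{"rz":-0.3158,"gripper":-1},{"rz":-0.3158,"gripper":-1},{"rz":-0.3158,"gripper":-1}]'

```text
invalid input at $.motion[0]: expected keys tx, ty, tz, rx, ry, rz, gripper
```

```bash
python3 go.py 536 285.5 46 180 0 200.5; python3 -c "
from h import *
s=env.state();print(s['ee_pos'],s['ee_rot'],s['qpos'],s['time_s'])"
```

```text
shift [-0.6984 -0.1558  0.3354] turn [-9.0000e-04 -5.0000e-04 -1.5787e+00]
[259.71095924 512.843528   213.67664277] [-1.79968977e+02 -3.74182417e-03  1.53139264e+02] [ 6.19936202e+01  1.83270287e+01  8.96607366e+01  3.28060842e-03
  7.20433261e+01 -1.14665754e+00] 0.3
```

All keys are required.

Request:
send_rows --motion '[{"tx":-0.0998,"ty":-0.0223,"tz":0.0039,"rx":0,"ry":0,"rz":0,"gripper":-1},{"tx":-0.0998,"ty":-0.0223,"tz":0.0039,"rx":0,"ry":0,"rz":0,"gripper":-1},{"tx":-0.0998,"ty":-0.0223,"tz":0.0039,"rx":0,"ry":0,"rz":0,"gripper":-1},{"tx":-0.0998,"ty":-0.0223,"tz":0.0039,"rx":0,"ry":0,"rz":0,"gripper":-1},{"tx":-0.0998,"ty":-0.0223,"tz":0.0039,"rx":0,"ry":0,"rz":0,"gripper":-1},{"tx":-0.0998,"ty":-0.0223,"tz":0.0039,"rx":0,"ry":0,"rz":0,"gripper":-1},{"tx":-0.0998,"ty":-0.0223,"tz":0.0039,"rx":0,"ry":0,"rz":0,"gripper":-1},{"tx":0,"ty":0,"tz":0,"rx":0,"ry":0,"rz":-0.3158,"gripper":-1},{"tx":0,"ty":0,"tz":0,"rx":0,"ry":0,"rz":-0.3158,"gripper":-1},{"tx":0,"ty":0,"tz":0,"rx":0,"ry":0,"rz":-0.3158,"gripper":-1},{"tx":0,"ty":0,"tz":0,"rx":0,"ry":0,"rz":-0.3158,"gripper":-1},{"tx":0,"ty":0,"tz":0,"rx":0,"ry":0,"rz":-0.3158,"gripper":-1}]'

```text
time_s: 1.8
ee_pos: [536.1, 285.5, 200.2]
ee_rot: [180.0, -0.0, -159.2]
force: [0.1, 0.4, 0.3]
gripper_width: 90.9
gripper_force: 0.0
```

```bash
python3 go.py 536 285.5 46 180 0 200.5; python3 -c "
from h import *
s=env.state();print(s['ee_pos'],s['ee_rot'],s['qpos'],s['time_s'])"
```

```text
shift [1.000e-04 1.000e-04 3.083e-01] turn [ 0.0001 -0.0005  0.0106]
[536.10044111 285.47814781 200.15218902] [ 1.79997787e+02 -1.53863207e-02 -1.59180880e+02] [ 2.69486612e+01  2.17299474e+01  8.64772948e+01  4.04567198e-03
  7.18078198e+01 -8.38717224e+01] 1.8
```

Request:
send_rows --grip_force 30 --motion '[{"tx":0,"ty":0,"tz":0.1,"rx":0,"ry":0,"rz":0.01,"gripper":-1},{"tx":0,"ty":0,"tz":0.1,"rx":0,"ry":0,"rz":0,"gripper":-1},{"tx":0,"ty":0,"tz":0.07,"rx":0,"ry":0,"rz":0,"gripper":-1},{"tx":0,"ty":0,"tz":0.038,"rx":0,"ry":0,"rz":0,"gripper":-1},{"tx":0,"ty":0,"tz":0,"rx":0,"ry":0,"rz":0,"gripper":-1},{"tx":0,"ty":0,"tz":0,"rx":0,"ry":0,"rz":0,"gripper":1},{"tx":0,"ty":0,"tz":0,"rx":0,"ry":0,"rz":0,"gripper":1},{"tx":0,"ty":0,"tz":0,"rx":0,"ry":0,"rz":0,"gripper":1},{"tx":0,"ty":0,"tz":0,"rx":0,"ry":0,"rz":0,"gripper":1},{"tx":0,"ty":0,"tz":0,"rx":0,"ry":0,"rz":0,"gripper":1},{"tx":0,"ty":0,"tz":0,"rx":0,"ry":0,"rz":0,"gripper":1}]'

```text
time_s: 3.18
ee_pos: [536.1, 285.5, 46.3]
ee_rot: [180.0, 0.0, -159.8]
force: [0.3, 0.9, 0.5]
gripper_width: 34.1
gripper_force: 0.0
```

Request:
send_rows --motion '[{"tx":0,"ty":0,"tz":0,"rx":0,"ry":0,"rz":0,"gripper":1},{"tx":0,"ty":0,"tz":0,"rx":0,"ry":0,"rz":0,"gripper":1},{"tx":0,"ty":0,"tz":0,"rx":0,"ry":0,"rz":0,"gripper":1},{"tx":0,"ty":0,"tz":0,"rx":0,"ry":0,"rz":0,"gripper":1}]'

```text
time_s: 3.68
ee_pos: [535.9, 285.8, 46.1]
ee_rot: [180.0, -0.0, -159.8]
force: [-1.7, 2.2, -1.7]
gripper_width: 14.0
gripper_force: 30.0
```

Request:
send_rows --motion '[{"tx":0,"ty":0,"tz":-0.05,"rx":0,"ry":0,"rz":0,"gripper":1},{"tx":0,"ty":0,"tz":-0.09,"rx":0,"ry":0,"rz":0,"gripper":1},{"tx":0,"ty":0,"tz":-0.09,"rx":0,"ry":0,"rz":0,"gripper":1},{"tx":0,"ty":0,"tz":-0.05,"rx":0,"ry":0,"rz":0,"gripper":1},{"tx":0,"ty":0,"tz":0,"rx":0,"ry":0,"rz":0.299,"gripper":1},{"tx":0,"ty":0,"tz":0,"rx":0,"ry":0,"rz":0.299,"gripper":1},{"tx":0,"ty":0,"tz":0,"rx":0,"ry":0,"rz":0.299,"gripper":1},{"tx":0,"ty":0,"tz":0,"rx":0,"ry":0,"rz":0,"gripper":1}]'

```text
time_s: 4.68
ee_pos: [535.6, 284.7, 185.1]
ee_rot: [-179.9, -0.1, 173.4]
force: [0.5, 0.1, -5.9]
gripper_width: 13.9
gripper_force: 30.0
```

```bash
python3 go.py 636 27 186 180 0 173.3
```

```text
shift [-0.2587 -0.489  -0.0013] turn [-0.004  -0.0035  0.0035]
```

Request:
send_rows --motion '[{"tx":-0.022,"ty":-0.039,"tz":0,"rx":0,"ry":0,"rz":0,"gripper":1},{"tx":-0.043,"ty":-0.08,"tz":0,"rx":0,"ry":0,"rz":0,"gripper":1},{"tx":-0.043,"ty":-0.08,"tz":0,"rx":0,"ry":0,"rz":0,"gripper":1},{"tx":-0.043,"ty":-0.08,"tz":0,"rx":0,"ry":0,"rz":0,"gripper":1},{"tx":-0.043,"ty":-0.08,"tz":0,"rx":0,"ry":0,"rz":0,"gripper":1},{"tx":-0.043,"ty":-0.08,"tz":0,"rx":0,"ry":0,"rz":0,"gripper":1},{"tx":-0.022,"ty":-0.05,"tz":0,"rx":0,"ry":0,"rz":0,"gripper":1},{"tx":0,"ty":0,"tz":0.07,"rx":0,"ry":0,"rz":0,"gripper":1},{"tx":0,"ty":0,"tz":0.05,"rx":0,"ry":0,"rz":0,"gripper":1},{"tx":0,"ty":0,"tz":0,"rx":0,"ry":0,"rz":0,"gripper":1},{"tx":0,"ty":0,"tz":0,"rx":0,"ry":0,"rz":0,"gripper":1}]'

```text
time_s: 6.05
ee_pos: [637.0, 27.0, 127.3]
ee_rot: [-180.0, 0.1, 173.3]
force: [0.0, 0.8, -4.9]
gripper_width: 14.2
gripper_force: 30.0
```

Run:
```python
from h import *
a=cam('scene')[0]; b=cam('top')[0]
A=cv2.resize(a[215:335,290:410],None,fx=5,fy=5,interpolation=cv2.INTER_CUBIC)
B=cv2.resize(b[170:290,270:310+0][:, :40],None,fx=5,fy=5,interpolation=cv2.INTER_CUBIC)
cv2.imwrite('pics/d.png',np.hstack([A,B])[:,:,::-1])
s=env.state();print(s['ee_pos'],s['ee_rot'])
```

```text
[637.26380296  27.43861564 127.90719406] [1.79982603e+02 1.72021903e-01 1.73329885e+02]
```

View pics/d.png

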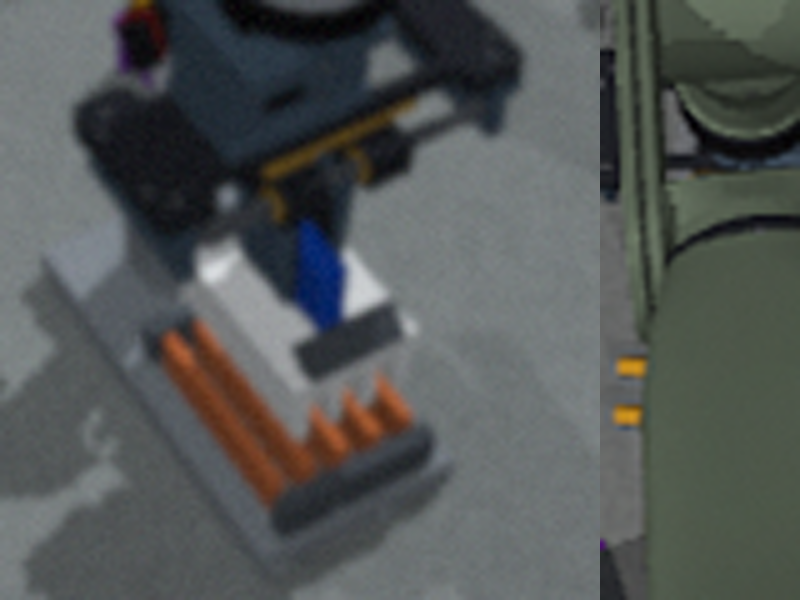

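The scene view shows the block held over the dock, fin ends near (345,395) of the crop and the copper fins below. The arm hides the top view. I'll overlay the model on the scene view to check alignment.

```bash
cat > ov.py <<'E'
from h import *
def lines(c,img,box,s,C,yaw,segs,col):
    M=R.from_euler('z',yaw,degrees=True).as_matrix()
    for a,b in segs:
        p=proj(c,[M@np.array(a)+C,M@np.array(b)+C]); p=((p-[box[0],box[1]]+.5)*s-.5)
        cv2.line(img,*[tuple(int(round(v*8)) for v in q) for q in p],col,1,cv2.LINE_AA,3)
def crop(c,box,s): return cv2.resize(np.ascontiguousarray(c[0][box[1]:box[3],box[0]:box[2]][:,:,::-1]),None,fx=s,fy=s,interpolation=cv2.INTER_CUBIC)
FIN=[]
for k in range(-2,3):
    for e in(-3.5,3.5): FIN.append(((-50,18*k+e,-14),(50,18*k+e,-14)))
BL=[((50,-33,0),(50,33,0)),((-50,-33,0),(50,-33,0)),((50,-33,-12),(50,33,-12)),((-50,-33,-12),(50,-33,-12)),((50,-33,0),(50,-33,-40)),((-50,-33,-40),(50,-33,-40)),((30,-7,40),(30,7,40)),((30,-7,0),(30,7,0)),((30,-7,0),(30,-7,40))]
for k in(-1.5,-.5,.5,1.5):
    BL+=[((50,18*k-3.5,-40),(50,18*k+3.5,-40)),((50,18*k-3.5,-40),(50,18*k-3.5,-12)),((50,18*k+3.5,-40),(50,18*k+3.5,-12))]
E
python3 - <<'E'
from ov import *
c=cam('scene');box=(315,255,385,330);s=8
A=crop(c,box,s)
st=env.state();p=st['ee_pos'];print(p)
lines(c,A,box,s,np.array([637,26.5,60]),-6.7,FIN,(0,255,0))
lines(c,A,box,s,np.array([p[0],p[1],p[2]-6.2]),-6.7,BL,(255,255,0))
cv2.imwrite('pics/e.png',A)
E
```

```text
[637.11939315  27.54864424 127.82962623]
```

View pics/e.png

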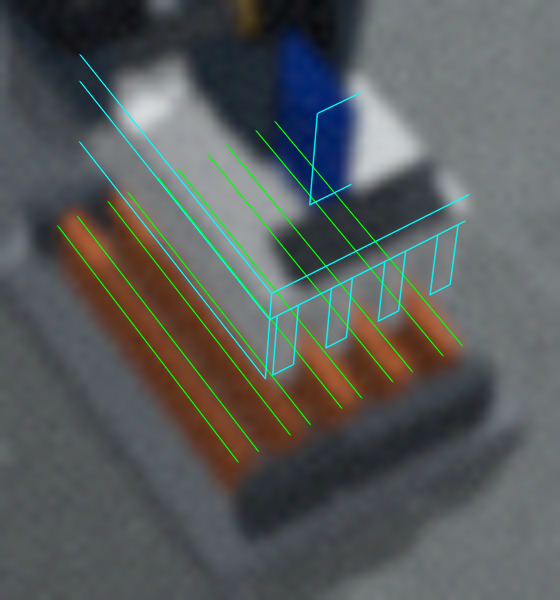

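```bash
cat > fit.py <<'E'
from h import *
from scipy.optimize import minimize
def rend(c,C,yaw,L,ztop,h,shape,box,s=4):
    M=R.from_euler('z',yaw,degrees=True).as_matrix();m=np.zeros(((box[3]-box[1])*s,(box[2]-box[0])*s),np.uint8)
    for k in range(-2,3):
        pts=[(x,18*k+y,z) for x in(-L/2,L/2) for y in(-3.5,3.5) for z in(ztop-h,ztop)]
        p=proj(c,np.array(pts)@M.T+[C[0],C[1],0]); p=((p-[box[0],box[1]]+.5)*s-.5)
        cv2.fillConvexPoly(m,cv2.convexHull((p*16).astype(np.int32)),255,cv2.LINE_AA,4)
    return cv2.resize(m,None,fx=1/s,fy=1/s,interpolation=cv2.INTER_AREA)/255.
for n,box in(('scene',(305,255,390,335)),('top',(275,180,330,245))):
    c=list(cam(n));im=cv2.imread(f'pics/{n}0.png')[:,:,::-1].astype(float)
    d=np.clip(im[...,0]-1.0*im[...,2]-15,0,None)[box[1]:box[3],box[0]:box[2]]
    hsv=im[box[1]:box[3],box[0]:box[2]]
    yel=(hsv[...,1]>0.75*hsv[...,0]); d[yel]=0
    if n=='top': d[int(236-box[1]):]=0
    else: d[:int(265-box[1]),:]=0
    d=cv2.GaussianBlur(d,(0,0),.6)
    def cost(p,h):
        r=cv2.GaussianBlur(rend(c,p[:2],p[2],p[3],46,h,None,box),(0,0),.8)
        if n=='top': r[int(236-box[1]):]=0
        return -np.corrcoef(r.ravel(),d.ravel())[0,1]
    for h in (1,8,16):
        b=min((minimize(cost,[x,26+dy,-6.7,100],args=(h,),method='Nelder-Mead',options=dict(initial_simplex=np.array([[x,26+dy,-6.7,100],[x+4,26+dy,-6.7,100],[x,28+dy,-6.7,100],[x,26+dy,-5,100],[x,26+dy,-6.7,106]]),maxiter=250)) for x in(634,640) for dy in (-2,2)),key=lambda r:r.fun)
        print(n,h,b.x.round(2),round(b.fun,4),'y@637',round(b.x[1]+(637-b.x[0])*np.tan(np.radians(b.x[2])),2))
E
python3 fit.py
```

```text
scene 1 [637.72  26.76  -7.04  97.7 ] -0.912 y@637 26.85
scene 8 [636.11  28.19  -6.85  95.2 ] -0.9553 y@637 28.08
scene 16 [634.56  29.58  -6.58  93.06] -0.9744 y@637 29.3
top 1 [635.54  28.3   -7.24  99.54] -0.9731 y@637 28.12
top 8 [636.18  28.37  -7.25  97.86] -0.9704 y@637 28.27
top 16 [637.2   28.39  -7.23  96.39] -0.9668 y@637 28.41
```

```bash
python3 go.py 636.3 28.2 97 180 0 173.0
```

```text
shift [0.0012 0.0009 0.0608] turn [0.0005 0.0038 0.0108]
```

Request:
send_rows --motion '[{"tx":0.0012,"ty":0.0009,"tz":0.03,"rx":0,"ry":0.003,"rz":0.0108,"gripper":1},{"tx":0,"ty":0,"tz":0.03,"rx":0,"ry":0,"rz":0,"gripper":1},{"tx":0,"ty":0,"tz":0,"rx":0,"ry":0,"rz":0,"gripper":1},{"tx":0,"ty":0,"tz":0,"rx":0,"ry":0,"rz":0,"gripper":1}]'

```text
time_s: 6.8
ee_pos: [635.8, 28.1, 96.1]
ee_rot: [180.0, -0.1, 173.0]
force: [0.7, -0.3, -5.2]
gripper_width: 14.1
gripper_force: 30.0
```

Request:
send_rows --motion '[{"tx":0,"ty":0,"tz":0.006,"rx":0,"ry":0,"rz":0,"gripper":1},{"tx":0,"ty":0,"tz":0.006,"rx":0,"ry":0,"rz":0,"gripper":1},{"tx":0,"ty":0,"tz":0,"rx":0,"ry":0,"rz":0,"gripper":1}]'

```text
time_s: 7.18
ee_pos: [635.5, 28.1, 90.1]
ee_rot: [-180.0, -0.1, 173.0]
force: [-1.0, -0.7, -4.6]
gripper_width: 13.9
gripper_force: 30.0
```

Request:
send_rows --motion '[{"tx":0,"ty":0,"tz":0.004,"rx":0,"ry":0,"rz":0,"gripper":1},{"tx":0,"ty":0,"tz":0,"rx":0,"ry":0,"rz":0,"gripper":1}]'

```text
time_s: 7.42
ee_pos: [635.5, 28.1, 88.2]
ee_rot: [180.0, -0.1, 173.0]
force: [0.1, -0.3, -5.4]
gripper_width: 13.8
gripper_force: 30.0
```

Request:
send_rows --motion '[{"tx":0,"ty":0,"tz":0.006,"rx":0,"ry":0,"rz":0,"gripper":1},{"tx":0,"ty":0,"tz":0.006,"rx":0,"ry":0,"rz":0,"gripper":1},{"tx":0,"ty":0,"tz":0,"rx":0,"ry":0,"rz":0,"gripper":1}]'

```text
time_s: 7.8
ee_pos: [635.4, 28.1, 81.9]
ee_rot: [-180.0, -0.1, 173.0]
force: [-0.4, -1.6, -4.4]
gripper_width: 13.8
gripper_force: 30.0
```

Request:
send_rows --motion '[{"tx":0,"ty":0,"tz":0.008,"rx":0,"ry":0,"rz":0,"gripper":1},{"tx":0,"ty":0,"tz":0.008,"rx":0,"ry":0,"rz":0,"gripper":1},{"tx":0,"ty":0,"tz":0.006,"rx":0,"ry":0,"rz":0,"gripper":1},{"tx":0,"ty":0,"tz":0,"rx":0,"ry":0,"rz":0,"gripper":1}]'

```text
time_s: 8.3
ee_pos: [635.4, 28.1, 70.9]
ee_rot: [-180.0, -0.1, 173.0]
force: [1.0, 1.1, -5.4]
gripper_width: 14.1
gripper_force: 30.0
```

Request:
send_rows --motion '[{"tx":0,"ty":0,"tz":0.008,"rx":0,"ry":0,"rz":0,"gripper":1},{"tx":0,"ty":0,"tz":0,"rx":0,"ry":0,"rz":0,"gripper":1}]'

```text
time_s: 8.55
ee_pos: [635.4, 28.1, 66.9]
ee_rot: [-180.0, -0.1, 173.0]
force: [-0.6, -0.8, -5.1]
gripper_width: 13.9
gripper_force: 30.0
```

Request:
send_rows --motion '[{"tx":0,"ty":0,"tz":0.0024,"rx":0,"ry":0,"rz":0,"gripper":1},{"tx":0,"ty":0,"tz":0,"rx":0,"ry":0,"rz":0,"gripper":1}]'

```text
time_s: 8.8
ee_pos: [635.8, 28.1, 66.2]
ee_rot: [180.0, -0.1, 173.0]
force: [0.0, -0.6, -5.2]
gripper_width: 14.0
gripper_force: 30.0
```

Request:
send_rows --motion '[{"tx":0,"ty":0,"tz":0,"rx":0,"ry":0,"rz":0,"gripper":0},{"tx":0,"ty":0,"tz":0,"rx":0,"ry":0,"rz":0,"gripper":0},{"tx":0,"ty":0,"tz":0,"rx":0,"ry":0,"rz":0,"gripper":0},{"tx":0,"ty":0,"tz":0,"rx":0,"ry":0,"rz":0,"gripper":0},{"tx":0,"ty":0,"tz":-0.08,"rx":0,"ry":0,"rz":0,"gripper":0},{"tx":0,"ty":0,"tz":-0.1,"rx":0,"ry":0,"rz":0,"gripper":0},{"tx":0,"ty":0,"tz":-0.1,"rx":0,"ry":0,"rz":0,"gripper":0},{"tx":0,"ty":0,"tz":-0.1,"rx":0,"ry":0,"rz":0,"gripper":0},{"tx":0,"ty":0,"tz":-0.1,"rx":0,"ry":0,"rz":0,"gripper":0}]'

```text
time_s: 9.93
ee_pos: [635.7, 28.0, 308.0]
ee_rot: [180.0, -0.1, 173.0]
force: [1.7, -0.3, -0.4]
gripper_width: 45.7
gripper_force: 0.0
```

```bash
cat > hd.py <<'E'
from ov import *
D=np.array([636.0,28.2,60.]);YAW=-7.0
Rd=R.from_euler('z',YAW,degrees=True)
A0=Rd*R.from_euler('y',-40,degrees=True)   # handle base frame: z=axis outward, x= dock x-ish
def hframe(th): return A0*R.from_euler('z',th,degrees=True)
def hlines(c,img,box,s,P,th,col=(0,255,0)):
    Q=hframe(th);pt=lambda v:Q.apply(v)+P
    x,y,z=45,8,13
    segs=[((a*x,-y,k*z),(a*x,y,k*z)) for a in(-1,1) for k in(-1,1)]+[((-x,b*y,k*z),(x,b*y,k*z)) for b in(-1,1) for k in(-1,1)]+[((a*x,b*y,-z),(a*x,b*y,z)) for a in(-1,1) for b in(-1,1)]
    for a,b in segs:
        p=proj(c,[pt(a),pt(b)]);p=((p-[box[0],box[1]]+.5)*s-.5)
        cv2.line(img,*[tuple(int(round(v*8)) for v in q) for q in p],col,1,cv2.LINE_AA,3)
E
python3 - <<'E'
from hd import *
np.set_printoptions(precision=1,suppress=True)
S=cam('scene');T=cam('top')
bx=(325,245,385,315);a=crop(S,bx,6)
lines(S,a,bx,6,D,YAW,BL,(255,255,0))
s0=[cv2.imread('pics/scene0.png')[:,:,::-1],*S[1:]];t0=[cv2.imread('pics/top0.png')[:,:,::-1],*T[1:]]
P=np.array([508,44,166.]);print('dock frame P',Rd.inv().apply(P-D))
# angle from top picks
ft=lambda p:np.array(p,float)/5.9+[195,185]
n=A0.apply([0,0,1]);cap=P+13*n
w=[]
for q in[(558,435),(640,302)]:
    o,d=ray(T,ft(q));X=o+d*((cap-o)@n)/(d@n);w.append(A0.inv().apply(X-P))
print(w);v=w[1]-w[0];th=np.degrees(np.arctan2(v[1],v[0]));print('th red',th)
b2=(280,220,315,265);b=crop(t0,b2,8);hlines(T,b,b2,8,P,th)
b1=(305,200,345,240);e=crop(s0,b1,8);hlines(S,e,b1,8,P,th)
H=np.zeros((420,960,3),np.uint8);H[:420,:360]=a;H[:360,360:640]=b;H[:320,640:960]=e
cv2.imwrite('pics/f.png',cv2.resize(H,(800,350)))
E
```

```text
dock frame P [-129.     0.1  106. ]
[array([-30.2,  19.4,  13. ]), array([ 43.1, -16.5,  13. ])]
th red -26.108401699845864
```

View pics/f.png

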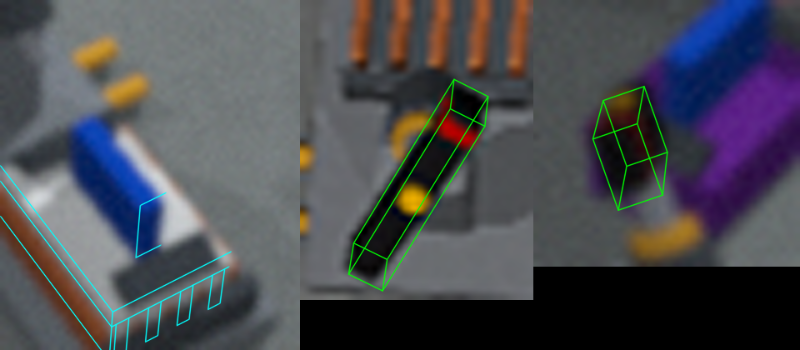

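Scene view: the block is home in the dock. The handle model matches both views, with θ ≈ -26° and the yellow cap at (412,198). Next is the pre-grasp above the handle.

```bash
cat > hp.py <<'E'
import sys
from hd import *
# hp.py theta offset(mm of grasp point outward from P): shift+turn to that pose; also state projections
P=np.array([508,44,166.]);n=A0.apply([0,0,1])
def tgt(th,off): return P+(off-19)*n, hframe(th)*R.from_euler('y',180,degrees=True)
def stat():
    s=env.state();Q=R.from_euler('xyz',s['ee_rot'],degrees=True)
    f=lambda v:A0.inv().apply(v).round(2)
    H=(Q*R.from_euler('y',180,degrees=True).inv()); th=(A0.inv()*H).as_euler('zyx',degrees=True)
    print('t',s['time_s'],'th',th.round(1),'graspoff(A0)',f(s['ee_pos']+19*n-P),'F(A0)',f(s['force']),'M(A0)',f(s['torque']),'M tcp?',f(s['torque']+0),'q',s['qpos'].round(1),'w',round(s['gripper_width'],1))
if __name__=='__main__':
    stat()
    if len(sys.argv)>2:
        t,G=tgt(float(sys.argv[1]),float(sys.argv[2]));s=env.state();Q=R.from_euler('xyz',s['ee_rot'],degrees=True)
        print('shift',(Q.inv().apply(t-s['ee_pos'])/500).round(4),'turn',(np.degrees((Q.inv()*G).as_rotvec())/30).round(4),'shift after turn',(G.inv().apply(t-s['ee_pos'])/500).round(4))
E
python3 hp.py -26 70
```

```text
t 10.025 th [-0.1 39.4  0.1] graspoff(A0) [1.9517e+02 1.5000e-01 4.7330e+01] F(A0) [0.52 0.27 0.25] M(A0) [-0.02 -0.    0.03] M tcp? [-0.02 -0.    0.03] q [  1.5  21.7  70.4   0.   87.1 -81.5] w 45.8
shift [ 0.3306 -0.0009  0.2125] turn [-0.2942 -1.2897  0.83  ] shift after turn [ 0.3507 -0.1714 -0.0453]
```

Request:
send_rows --motion '[{"tx":0,"ty":0,"tz":0,"rx":-0.0588,"ry":-0.2579,"rz":0.166,"gripper":0},{"tx":0,"ty":0,"tz":0,"rx":-0.0588,"ry":-0.2579,"rz":0.166,"gripper":0},{"tx":0,"ty":0,"tz":0,"rx":-0.0588,"ry":-0.2579,"rz":0.166,"gripper":0},{"tx":0,"ty":0,"tz":0,"rx":-0.0588,"ry":-0.2579,"rz":0.166,"gripper":0},{"tx":0,"ty":0,"tz":0,"rx":-0.0588,"ry":-0.2579,"rz":0.166,"gripper":0},{"tx":0.0702,"ty":-0.0343,"tz":-0.0091,"rx":0,"ry":0,"rz":0,"gripper":0},{"tx":0.0702,"ty":-0.0343,"tz":-0.0091,"rx":0,"ry":0,"rz":0,"gripper":0},{"tx":0.0702,"ty":-0.0343,"tz":-0.0091,"rx":0,"ry":0,"rz":0,"gripper":0},{"tx":0.0702,"ty":-0.0343,"tz":-0.0091,"rx":0,"ry":0,"rz":0,"gripper":0},{"tx":0.0702,"ty":-0.0343,"tz":-0.0091,"rx":0,"ry":0,"rz":0,"gripper":0},{"tx":0,"ty":0,"tz":0,"rx":0,"ry":0,"rz":0,"gripper":0},{"tx":0,"ty":0,"tz":0,"rx":0,"ry":0,"rz":0,"gripper":0}]'

```text
time_s: 11.52
ee_pos: [472.3, 48.3, 200.8]
ee_rot: [160.3, 34.8, 140.8]
force: [0.6, 0.1, -0.4]
gripper_width: 45.6
gripper_force: 0.0
```

```bash
python3 hp.py -26 2
```

```text
t 11.525 th [-25.9   0.7  -0. ] graspoff(A0) [-5.17 -0.11 68.72] F(A0) [ 0.17  0.14 -0.72] M(A0) [-0.01  0.41  0.04] M tcp? [-0.01  0.41  0.04] q [ 13.5  -4.6 131.4 -40.1  20.2  -9.7] w 45.6
shift [-0.0106  0.0055  0.1333] turn [-0.0107 -0.0194  0.0023] shift after turn [-0.0092  0.0047  0.1334]
```

Request:
send_rows --motion '[{"tx":-0.01,"ty":0.005,"tz":0.03,"rx":-0.0107,"ry":-0.019,"rz":0.002,"gripper":0},{"tx":0,"ty":0,"tz":0.03,"rx":0,"ry":0,"rz":0,"gripper":0},{"tx":0,"ty":0,"tz":0,"rx":0,"ry":0,"rz":0,"gripper":0},{"tx":0,"ty":0,"tz":0,"rx":0,"ry":0,"rz":0,"gripper":0}]'

```text
time_s: 12.02
ee_pos: [495.5, 45.0, 181.2]
ee_rot: [159.8, 35.3, 140.5]
force: [0.1, -0.2, -0.3]
gripper_width: 45.4
gripper_force: 0.0
```

```bash
python3 hp.py -26 2
```

```text
t 12.025 th [-26.    0.   -0.1] graspoff(A0) [ 0.16 -0.51 38.66] F(A0) [-0.07 -0.18 -0.32] M(A0) [ 0.02  0.42 -0.01] M tcp? [ 0.02  0.42 -0.01] q [ 12.   -0.7 131.9 -49.9  15.9  -0.4] w 45.4
shift [0.0007 0.0008 0.0733] turn [-0.002  -0.0003 -0.001 ] shift after turn [0.0007 0.0008 0.0733]
```

Request:
send_rows --grip_force 40 --motion '[{"tx":0.0007,"ty":0.0008,"tz":0.018,"rx":0,"ry":0,"rz":0,"gripper":0},{"tx":0,"ty":0,"tz":0.018,"rx":0,"ry":0,"rz":0,"gripper":0},{"tx":0,"ty":0,"tz":0.018,"rx":0,"ry":0,"rz":0,"gripper":0},{"tx":0,"ty":0,"tz":0.019,"rx":0,"ry":0,"rz":0,"gripper":0},{"tx":0,"ty":0,"tz":0,"rx":0,"ry":0,"rz":0,"gripper":0}]'

```text
time_s: 12.65
ee_pos: [518.3, 42.7, 152.7]
ee_rot: [159.9, 35.3, 140.6]
force: [-0.1, -0.8, -0.3]
gripper_width: 45.5
gripper_force: 0.0
```

```bash
python3 hp.py -26 2
python3 - <<'E'
from h import *
a=cam('scene');b=cam('top')
A=cv2.resize(a[0][180:270,290:380],None,fx=4.4,fy=4.4,interpolation=cv2.INTER_CUBIC);B=cv2.resize(b[0][180:270,255:345],None,fx=4.4,fy=4.4,interpolation=cv2.INTER_CUBIC)
cv2.imwrite('pics/g.png',np.hstack([A,B])[:,:,::-1])
E
```

```text
t 12.65 th [-26.    0.1  -0.1] graspoff(A0) [-0.56 -0.02  2.13] F(A0) [-0.17 -0.76 -0.27] M(A0) [ 0.01  0.39 -0.02] M tcp? [ 0.01  0.39 -0.02] q [ 10.7   4.3 132.4 -67.2  12.3  16.5] w 45.5
shift [-0.001   0.0005  0.0003] turn [-0.0025 -0.0011  0.0008] shift after turn [-0.001   0.0005  0.0003]
```

View pics/g.png

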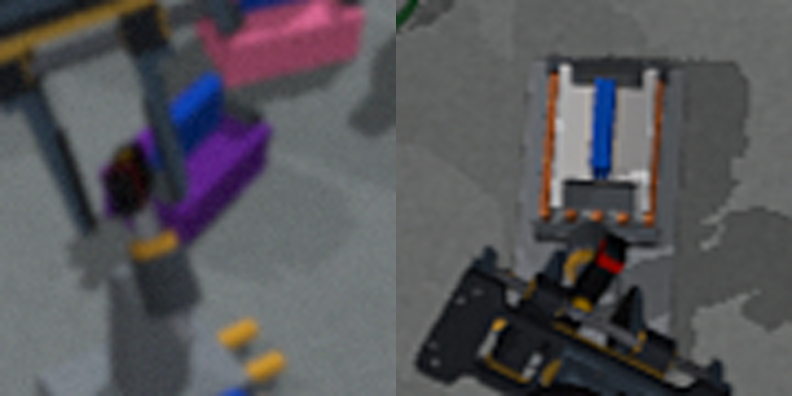

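Both views show the fingers straddling the handle, and the block is seated. Closing the gripper.

Request:
send_rows --motion '[{"tx":0,"ty":0,"tz":0,"rx":0,"ry":0,"rz":0,"gripper":1},{"tx":0,"ty":0,"tz":0,"rx":0,"ry":0,"rz":0,"gripper":1},{"tx":0,"ty":0,"tz":0,"rx":0,"ry":0,"rz":0,"gripper":1},{"tx":0,"ty":0,"tz":0,"rx":0,"ry":0,"rz":0,"gripper":1},{"tx":0,"ty":0,"tz":0,"rx":0,"ry":0,"rz":0,"gripper":1},{"tx":0,"ty":0,"tz":0,"rx":0,"ry":0,"rz":0,"gripper":1}]'

```text
time_s: 13.5
ee_pos: [519.4, 45.3, 153.7]
ee_rot: [159.5, 35.2, 140.6]
force: [0.8, 6.4, 1.9]
gripper_width: 15.8
gripper_force: 39.9
```

```bash
python3 hp.py
```

```text
t 13.5 th [-26.   -0.1   0.3] graspoff(A0) [0.64 2.7  2.38] F(A0) [1.25 6.42 1.47] M(A0) [ 1.09  0.24 -0.08] M tcp? [ 1.09  0.24 -0.08] q [ 10.8   4.2 132.3 -67.3  12.   16.6] w 15.8
```

Request:
send_rows --motion '[{"tx":0,"ty":0.0055,"tz":0,"rx":0,"ry":0,"rz":0,"gripper":1},{"tx":0,"ty":0,"tz":0,"rx":0,"ry":0,"rz":0.2,"gripper":1},{"tx":0,"ty":0,"tz":0,"rx":0,"ry":0,"rz":0.2,"gripper":1},{"tx":0,"ty":0,"tz":0,"rx":0,"ry":0,"rz":0.2,"gripper":1},{"tx":0,"ty":0,"tz":0,"rx":0,"ry":0,"rz":0.2,"gripper":1},{"tx":0,"ty":0,"tz":0,"rx":0,"ry":0,"rz":0.2,"gripper":1}]'

```text
time_s: 14.25
ee_pos: [520.1, 46.2, 154.2]
ee_rot: [145.1, 20.9, 110.3]
force: [-0.2, 3.6, 2.5]
gripper_width: 15.6
gripper_force: 40.0
```

```bash
python3 hp.py
```

```text
t 14.25 th [-56.1  -0.    0.1] graspoff(A0) [1.43 3.66 2.36] F(A0) [1.16 3.57 2.34] M(A0) [0.54 0.08 0.2 ] M tcp? [0.54 0.08 0.2 ] q [ 11.1   4.3 132.1 -66.8  12.5  46.4] w 15.6
```

Request:
send_rows --motion '[{"tx":0,"ty":0.001,"tz":0,"rx":0,"ry":0,"rz":0.25,"gripper":1},{"tx":0,"ty":0,"tz":0,"rx":0,"ry":0,"rz":0.25,"gripper":1},{"tx":0,"ty":0,"tz":0,"rx":0,"ry":0,"rz":0.25,"gripper":1},{"tx":0,"ty":0,"tz":0,"rx":0,"ry":0,"rz":0.25,"gripper":1},{"tx":0,"ty":0,"tz":0,"rx":0,"ry":0,"rz":0.25,"gripper":1},{"tx":0,"ty":0,"tz":0,"rx":0,"ry":0,"rz":0.25,"gripper":1},{"tx":0,"ty":0,"tz":0,"rx":0,"ry":0,"rz":0.25,"gripper":1},{"tx":0,"ty":0,"tz":0,"rx":0,"ry":0,"rz":0.25,"gripper":1}]'

```text
time_s: 15.25
ee_pos: [521.9, 46.1, 155.6]
ee_rot: [142.9, -16.6, 62.5]
force: [4.4, 1.1, 4.1]
gripper_width: 15.9
gripper_force: 40.0
```

```bash
python3 hp.py
```

```text
t 15.25 th [-1.162e+02 -2.000e-01  1.000e-01] graspoff(A0) [3.68 3.81 2.39] F(A0) [5.88 1.63 0.42] M(A0) [ 0.13 -0.52  0.19] M tcp? [ 0.13 -0.52  0.19] q [ 11.1   4.3 131.9 -66.6  12.6 106.3] w 15.9
```

Request:
send_rows --motion '[{"tx":0,"ty":0.004,"tz":0,"rx":0,"ry":0,"rz":0,"gripper":1},{"tx":0,"ty":0,"tz":0,"rx":0,"ry":0,"rz":0.25,"gripper":1},{"tx":0,"ty":0,"tz":0,"rx":0,"ry":0,"rz":0.25,"gripper":1},{"tx":0,"ty":0,"tz":0,"rx":0,"ry":0,"rz":0.25,"gripper":1},{"tx":0,"ty":0,"tz":0,"rx":0,"ry":0,"rz":0.25,"gripper":1},{"tx":0,"ty":0,"tz":0,"rx":0,"ry":0,"rz":0,"gripper":1}]'

```text
time_s: 16.0
ee_pos: [522.4, 45.2, 156.2]
ee_rot: [154.8, -32.3, 34.6]
force: [3.0, 3.8, 6.3]
gripper_width: 15.8
gripper_force: 39.9
```

```bash
python3 hp.py
```

```text
t 16.0 th [-1.458e+02 -1.000e-01  1.000e-01] graspoff(A0) [4.55 2.95 2.38] F(A0) [5.99 4.12 3.17] M(A0) [ 0.63 -0.58 -0.09] M tcp? [ 0.63 -0.58 -0.09] q [ 10.9   4.3 131.7 -65.4  12.5 134.6] w 15.8
```

Request:
send_rows --motion '[{"tx":0,"ty":0,"tz":0,"rx":0,"ry":0,"rz":0,"gripper":0},{"tx":0,"ty":0,"tz":0,"rx":0,"ry":0,"rz":0,"gripper":0},{"tx":0,"ty":0,"tz":0,"rx":0,"ry":0,"rz":0,"gripper":0},{"tx":0,"ty":0,"tz":0,"rx":0,"ry":0,"rz":0,"gripper":0},{"tx":0,"ty":0,"tz":-0.02,"rx":0,"ry":0,"rz":0,"gripper":0},{"tx":0,"ty":0,"tz":-0.02,"rx":0,"ry":0,"rz":0,"gripper":0},{"tx":0,"ty":0,"tz":-0.02,"rx":0,"ry":0,"rz":0,"gripper":0},{"tx":0,"ty":0,"tz":-0.02,"rx":0,"ry":0,"rz":0,"gripper":0},{"tx":0,"ty":0,"tz":-0.02,"rx":0,"ry":0,"rz":0,"gripper":0}]'

```text
time_s: 17.12
ee_pos: [488.5, 48.0, 192.9]
ee_rot: [154.9, -32.1, 34.3]
force: [0.4, -1.3, 0.7]
gripper_width: 45.9
gripper_force: 0.0
```

Request:
send_rows --motion '[{"tx":0,"ty":0,"tz":0,"rx":0,"ry":0,"rz":-0.3,"gripper":0},{"tx":0,"ty":0,"tz":0,"rx":0,"ry":0,"rz":-0.3,"gripper":0},{"tx":0,"ty":0,"tz":0,"rx":0,"ry":0,"rz":-0.3,"gripper":0},{"tx":0,"ty":0,"tz":0,"rx":0,"ry":0,"rz":-0.3,"gripper":0},{"tx":0,"ty":0,"tz":0,"rx":0,"ry":0,"rz":-0.3,"gripper":0},{"tx":0,"ty":0,"tz":0,"rx":0,"ry":0,"rz":-0.3,"gripper":0},{"tx":0,"ty":0,"tz":0,"rx":0,"ry":0,"rz":-0.3,"gripper":0},{"tx":0,"ty":0,"tz":0,"rx":0,"ry":0,"rz":-0.3,"gripper":0},{"tx":0,"ty":0,"tz":0,"rx":0,"ry":0,"rz":-0.3,"gripper":0},{"tx":0,"ty":0,"tz":0,"rx":0,"ry":0,"rz":-0.3,"gripper":0}]'

```text
time_s: 18.38
ee_pos: [488.7, 48.0, 192.7]
ee_rot: [145.4, 21.3, 110.6]
force: [0.4, 0.3, 1.0]
gripper_width: 45.6
gripper_force: 0.0
```

Request:
send_rows --motion '[{"tx":0,"ty":0,"tz":0,"rx":0,"ry":0,"rz":-0.3,"gripper":0},{"tx":0,"ty":0,"tz":0,"rx":0,"ry":0,"rz":-0.3,"gripper":0},{"tx":0,"ty":0,"tz":0,"rx":0,"ry":0,"rz":-0.3,"gripper":0},{"tx":0,"ty":0,"tz":0,"rx":0,"ry":0,"rz":-0.3,"gripper":0},{"tx":0,"ty":0,"tz":0,"rx":0,"ry":0,"rz":-0.3,"gripper":0},{"tx":0,"ty":0,"tz":0,"rx":0,"ry":0,"rz":-0.3,"gripper":0},{"tx":0,"ty":0,"tz":0,"rx":0,"ry":0,"rz":-0.3,"gripper":0},{"tx":0,"ty":0,"tz":0,"rx":0,"ry":0,"rz":-0.3,"gripper":0},{"tx":0,"ty":0,"tz":0,"rx":0,"ry":0,"rz":-0.3,"gripper":0},{"tx":0,"ty":0,"tz":0,"rx":0,"ry":0,"rz":-0.3,"gripper":0},{"tx":0,"ty":0,"tz":0,"rx":0,"ry":0,"rz":0,"gripper":0}]'

```text
time_s: 19.75
ee_pos: [488.8, 48.1, 192.8]
ee_rot: [-154.9, 32.1, -145.8]
force: [-0.2, 0.3, 0.3]
gripper_width: 46.0
gripper_force: 0.0
```

```bash
sed -i 's/^P=np.array(\[508,44,166.\]);n=.*/n=A0.apply([0,0,1]);P=np.array([508,44,166.])+A0.apply([2.66,1.71,0])/' hp.py; python3 hp.py 34 2
```

```text
t 19.75 th [33.9  0.1 -0.1] graspoff(A0) [-4.400e-01 -2.000e-02  5.206e+01] F(A0) [-0.02  0.27  0.38] M(A0) [-0.    0.46 -0.05] M tcp? [-0.    0.46 -0.05] q [ 12.9  -2.3 131.2 -45.   18.1 -64.9] w 46.0
shift [-0.001  -0.0005  0.1001] turn [ 0.0001 -0.0045 -0.0028] shift after turn [-0.0007 -0.0005  0.1001]
```

Now descend, close and continue.

Request:
send_rows --motion '[{"tx":-0.001,"ty":-0.0005,"tz":0.02,"rx":0,"ry":-0.0045,"rz":0,"gripper":0},{"tx":0,"ty":0,"tz":0.02,"rx":0,"ry":0,"rz":0,"gripper":0},{"tx":0,"ty":0,"tz":0.02,"rx":0,"ry":0,"rz":0,"gripper":0},{"tx":0,"ty":0,"tz":0.02,"rx":0,"ry":0,"rz":0,"gripper":0},{"tx":0,"ty":0,"tz":0.02,"rx":0,"ry":0,"rz":0,"gripper":0},{"tx":0,"ty":0,"tz":0,"rx":0,"ry":0,"rz":0,"gripper":1},{"tx":0,"ty":0,"tz":0,"rx":0,"ry":0,"rz":0,"gripper":1},{"tx":0,"ty":0,"tz":0,"rx":0,"ry":0,"rz":0,"gripper":1},{"tx":0,"ty":0,"tz":0,"rx":0,"ry":0,"rz":0,"gripper":1},{"tx":0,"ty":0,"tz":0,"rx":0,"ry":0,"rz":0,"gripper":1},{"tx":0,"ty":0,"tz":0,"rx":0,"ry":0,"rz":0,"gripper":1}]'

```text
time_s: 21.12
ee_pos: [521.3, 44.5, 155.3]
ee_rot: [-154.9, 32.3, -145.6]
force: [-4.2, 1.9, 4.4]
gripper_width: 15.8
gripper_force: 40.0
```

```bash
python3 hp.py
```

```text
t 21.125 th [34.  -0.1  0.1] graspoff(A0) [0.54 0.41 2.39] F(A0) [-0.58  1.4   6.2 ] M(A0) [ 0.21  0.59 -0.12] M tcp? [ 0.21  0.59 -0.12] q [ 10.8   4.3 131.9 -65.8  12.4 -44.8] w 15.8
```

Request:
send_rows --motion '[{"tx":0,"ty":0,"tz":0,"rx":0,"ry":0,"rz":0.15,"gripper":1},{"tx":0,"ty":0,"tz":0,"rx":0,"ry":0,"rz":0.15,"gripper":1}]'

```text
time_s: 21.38
ee_pos: [521.3, 44.4, 155.3]
ee_rot: [-160.5, 35.7, -155.7]
force: [-3.5, 1.3, 4.5]
gripper_width: 15.9
gripper_force: 40.0
```

```bash
python3 hp.py
```

```text
t 21.375 th [24.9 -0.1  0. ] graspoff(A0) [0.56 0.32 2.39] F(A0) [0.07 0.83 5.79] M(A0) [0.09 0.47 0.11] M tcp? [0.09 0.47 0.11] q [ 10.8   4.3 131.9 -65.9  12.4 -35.7] w 15.9
```

Request:
send_rows --motion '[{"tx":0,"ty":0,"tz":0,"rx":0,"ry":0,"rz":0.15,"gripper":1},{"tx":0,"ty":0,"tz":0,"rx":0,"ry":0,"rz":0.15,"gripper":1}]'

```text
time_s: 21.62
ee_pos: [521.3, 44.4, 155.4]
ee_rot: [-167.0, 38.2, -166.6]
force: [-5.5, 1.9, 5.2]
gripper_width: 15.9
gripper_force: 40.0
```

```bash
python3 hp.py
```

```text
t 21.625 th [15.9 -0.1  0. ] graspoff(A0) [0.6  0.28 2.38] F(A0) [-1.02  1.23  7.63] M(A0) [-0.    0.47  0.06] M tcp? [-0.    0.47  0.06] q [ 10.8   4.3 131.9 -65.9  12.4 -26.7] w 15.9
```

Request:
send_rows --motion '[{"tx":0,"ty":0,"tz":0,"rx":0,"ry":0,"rz":0.15,"gripper":1},{"tx":0,"ty":0,"tz":0,"rx":0,"ry":0,"rz":0.15,"gripper":1}]'

```text
time_s: 21.88
ee_pos: [521.3, 44.3, 155.4]
ee_rot: [-174.2, 39.7, -178.0]
force: [-4.5, -0.0, 5.1]
gripper_width: 15.6
gripper_force: 40.0
```

```bash
python3 hp.py
```

```text
t 21.875 th [ 6.9 -0.1  0. ] graspoff(A0) [0.62 0.22 2.39] F(A0) [-0.11 -0.59  6.74] M(A0) [0.02 0.48 0.16] M tcp? [0.02 0.48 0.16] q [ 10.8   4.3 131.9 -65.9  12.5 -17.7] w 15.6
```

Request:
send_rows --motion '[{"tx":0,"ty":0,"tz":0,"rx":0,"ry":0,"rz":0.15,"gripper":1},{"tx":0,"ty":0,"tz":0,"rx":0,"ry":0,"rz":0.15,"gripper":1}]'

```text
time_s: 22.12
ee_pos: [521.3, 44.2, 155.4]
ee_rot: [178.3, 40.0, 170.4]
force: [-5.2, 1.1, 4.6]
gripper_width: 15.6
gripper_force: 40.0
```

```bash
python3 hp.py
```

```text
t 22.125 th [-2.  -0.1  0. ] graspoff(A0) [0.63 0.13 2.4 ] F(A0) [-1.13  0.46  6.89] M(A0) [-0.06  0.41  0.42] M tcp? [-0.06  0.41  0.42] q [ 10.8   4.3 131.9 -65.9  12.5  -8.8] w 15.6
```

Request:
send_rows --motion '[{"tx":0,"ty":0,"tz":0,"rx":0,"ry":0,"rz":0.1,"gripper":1}]'

```text
time_s: 22.25
ee_pos: [521.3, 44.2, 155.4]
ee_rot: [175.8, 39.9, 166.5]
force: [-4.0, 1.2, 4.6]
gripper_width: 16.1
gripper_force: 40.0
```

```bash
python3 hp.py
```

```text
t 22.25 th [-5.  -0.1  0. ] graspoff(A0) [0.61 0.11 2.38] F(A0) [-0.2   0.73  6.12] M(A0) [-0.08  0.42  0.4 ] M tcp? [-0.08  0.42  0.4 ] q [ 10.8   4.3 131.9 -65.9  12.5  -5.8] w 16.1
```

Request:
send_rows --motion '[{"tx":0,"ty":0,"tz":0,"rx":0,"ry":0,"rz":0.1,"gripper":1}]'

```text
time_s: 22.38
ee_pos: [521.3, 44.2, 155.4]
ee_rot: [173.4, 39.6, 162.7]
force: [-5.3, 0.3, 5.2]
gripper_width: 15.7
gripper_force: 40.0
```

```bash
python3 hp.py
```

```text
t 22.375 th [-7.9 -0.1  0. ] graspoff(A0) [0.61 0.06 2.39] F(A0) [-0.73 -0.33  7.37] M(A0) [-0.06  0.48  0.42] M tcp? [-0.06  0.48  0.42] q [ 10.8   4.3 131.9 -65.9  12.5  -2.8] w 15.7
```

Request:
send_rows --motion '[{"tx":0,"ty":0,"tz":0,"rx":0,"ry":0,"rz":0.1,"gripper":1}]'

```text
time_s: 22.5
ee_pos: [521.3, 44.1, 155.4]
ee_rot: [170.9, 39.2, 158.8]
force: [-4.0, 0.1, 5.1]
gripper_width: 16.0
gripper_force: 40.0
```

```bash
python3 hp.py
```

```text
t 22.5 th [-10.9  -0.1  -0. ] graspoff(A0) [0.63 0.06 2.4 ] F(A0) [ 0.24 -0.43  6.48] M(A0) [-0.1   0.42  0.37] M tcp? [-0.1   0.42  0.37] q [ 10.8   4.3 131.9 -65.9  12.5   0.2] w 16.0
```

The torque has held at 0.42 N m for about 9°, so the handle is slipping. Letting go and backing off.

Request:
send_rows --motion '[{"tx":0,"ty":0,"tz":0,"rx":0,"ry":0,"rz":0,"gripper":0},{"tx":0,"ty":0,"tz":0,"rx":0,"ry":0,"rz":0,"gripper":0},{"tx":0,"ty":0,"tz":0,"rx":0,"ry":0,"rz":0,"gripper":0},{"tx":0,"ty":0,"tz":0,"rx":0,"ry":0,"rz":0,"gripper":0},{"tx":0,"ty":0,"tz":-0.02,"rx":0,"ry":0,"rz":0,"gripper":0},{"tx":0,"ty":0,"tz":-0.03,"rx":0,"ry":0,"rz":0,"gripper":0},{"tx":0,"ty":0,"tz":-0.03,"rx":0,"ry":0,"rz":0,"gripper":0},{"tx":0,"ty":0,"tz":-0.04,"rx":0,"ry":0,"rz":0,"gripper":0},{"tx":0,"ty":0,"tz":-0.04,"rx":0,"ry":0,"rz":0,"gripper":0},{"tx":0,"ty":0,"tz":-0.04,"rx":0,"ry":0,"rz":0,"gripper":0},{"tx":0,"ty":0,"tz":0,"rx":0,"ry":0,"rz":0,"gripper":0},{"tx":0,"ty":0,"tz":0,"rx":0,"ry":0,"rz":0,"gripper":0}]'

```text
time_s: 24.0
ee_pos: [457.6, 52.1, 231.1]
ee_rot: [170.9, 39.1, 158.8]
force: [1.1, -0.5, -0.6]
gripper_width: 45.3
gripper_force: 0.0
```

```bash
python3 hp.py
python3 - <<'E'
from h import *
a=cam('scene');b=cam('top')
A=cv2.resize(a[0][205:325,290:390],None,fx=4.5,fy=4.5,interpolation=cv2.INTER_CUBIC)[:480,:400];B=cv2.resize(b[0][175:281,255:344],None,fx=4.5,fy=4.5,interpolation=cv2.INTER_CUBIC)[:477,:400]
H=np.zeros((480,800,3),np.uint8);H[:,:400]=A;H[:B.shape[0],400:400+B.shape[1]]=B
cv2.imwrite('pics/i.png',H[:,:,::-1])
E
```

```text
t 24.0 th [-11.   0.   0.] graspoff(A0) [1.000e-01 1.400e-01 1.017e+02] F(A0) [ 0.53 -0.36 -1.19] M(A0) [ 0.06  0.42 -0.03] M tcp? [ 0.06  0.42 -0.03] q [ 15.2  -8.6 129.7 -34.9  25.1 -29.3] w 45.3
```

View pics/i.png

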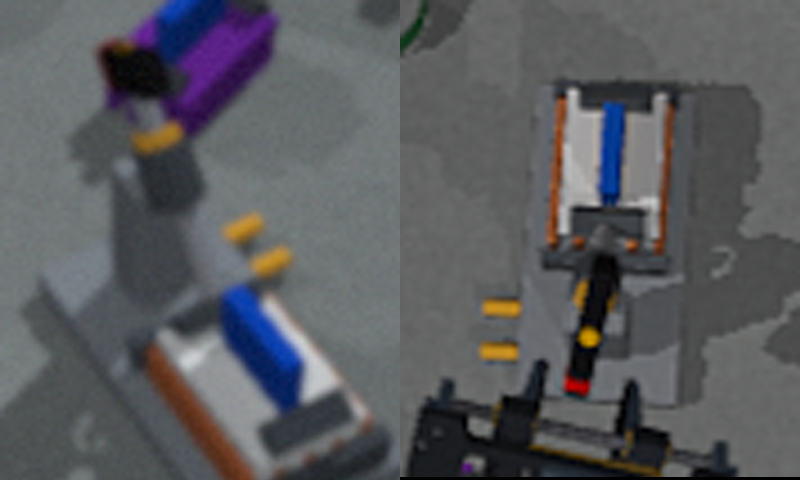

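The block is home, with the foot on its near shoulder at (602,235). The handle is free, its red end now at (577,385), and the gripper is clear of it. Handing in.

```bash
python3 -c "
from workcell import env
print(env.job_done())"
```

```text
the job is handed in; nothing more can be done
None
```

The block is fully home in the dock and clamped, the T-handle was stopped an estimated 10–20° into slipping (limit 45°), and the job was handed in at about 24 s with the gripper clear; no verdict was returned.

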